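# Stroke the carousel lids shut

### The arm

A 6-joint arm with a two-finger parallel gripper is mounted at the origin on a cart in front of the work surface, level with it; the furniture and walls round the work are solid. World frame = base frame: x ahead of the robot, y to its left, z up, the work surface at z = 0. Lengths are in mm, angles in rad, forces in N, time in s.
With the tool pointing down it reaches from about 300 to 750 mm from the base axis. Payload 8.5 kg.
Tool frame: the origin (TCP) lies on the centre line of the jaws, within the pads' length; the fingertips stand 14 mm ahead of it and the grasp point (between the pads) lies 5 mm behind it; z points along the fingers, y is the direction in which the jaws open and shut (so a half turn about z gives the same grasp; the last joint's range is limited). The gripper opens to 88 mm and grips with 3 to 60 N. Pads are 18 mm wide; open, the fingers measure 123 mm over their backs; the gripper's body (75 mm by 187 mm) begins 45 mm behind the grasp point.
Start: joints at [0.991, 0.381, 1.297, -0, 1.464, -0.215], TCP at [196.21, 513.792, 252.748] pointing down, gripper open.
Joint ranges: [-3.11, 3.11], [-0.89, 2.33], [0.22, 2.48], [-1.42, 4.56], [0.17, 2.85], [-2.88, 2.88]. Speed limits (rad/s): [2.39, 2.39, 3.14, 3.14, 3.14, 3.14].

### API

Orientations are given as a 3x3 rotation matrix whose columns are the frame's x, y, z axes.
In Python, from plant import r gives the robot as it stands.
- The arm moves only by the shell command python3 -m pendant 'ROWS' [FORCE]. ROWS is JSON, a list of rows, each a list of 7 numbers: the shift along the tool's x, y, z in m, then the turn, a rotation vector about the tool's x, y, z in degrees, then the opening, from -1 (shut) to 1 (fully open). In form: [[tx, ty, tz, wx, wy, wz, claw], ...]. A call has 1 to 5 rows; each row is the pose to reach, as a shift and turn from the pose measured when the call began, along the tool's axes at that moment; what a row does not reach only later rows make up. A row lasts 1/10 s, in which the tool goes at most 50 mm and 8.59 degrees, less where a joint would pass 70% of its speed; a pose out of reach is approached as far as the arm can. A call with a gripper value outside its range is refused whole. The fingers move at their own pace and stop on an object; FORCE is the grip in N (left out, the last holds). Time passes only in rows, so rows that repeat a pose let the fingers close. It gives the time, the measured TCP pose, the force and the opening at its end, in the units of the state.
- r.sense(): the state, without advancing time (a new reading comes with each control period).
- r.get_image(name): name is "scene" or "top" or "wrist"; returns the picture (400x640x3 uint8, blue, green, red); there is no depth.
- r.camera_info(name): a dict with "intrinsics" (3x3 intrinsics, pixels), "R" (3x3) and "t" (3): a world point X has camera coordinates R X + t; the wrist camera has in their place "hand_eye" (4x4, takes a point from camera to tool coordinates, whose origin is the TCP and whose axes are the flange's). Camera axes: x right, y down, z forward; pixel columns grow to the right and rows downward; lengths in mm; the calibration is good to about 2 mm. A picture is of the moment at which its call begins: read the wrist's pose just before it. camera_info takes no time and is no camera call.
- r.close_job(): hands the job in, once; it reports no verdict.
Trained networks look in the newest picture that a camera, given by its name, has taken for a name from the list of things; names that differ only in an ending like _2 or _b are one class to them, and where a whole thing is asked for, a point or a joint stands for the part that bears it (a point fixed in the world has none). Each returns a list of dicts, best first, with "confidence" (0 to 1); they miss things now and then, are a little off and sometimes report something else, mostly with a low value. They report only what shows in the picture. A call takes as long as a camera call.
- r.recognise(query, camera): "location" ([row, column] in pixels, amid what is visible of it).
- r.silhouettes(query, camera): "pixels" (400x640 bool, what is visible of it) and "location" ([row, column] in pixels, amid what is visible of it).
- r.mark_of(query, camera): "location" ([row, column] in pixels: a listed point, or the origin of a listed thing).
The state is a dict: "clock": time; "joint_pos": joint angles; "joint_vel": joint speeds; "effort": joint torques, N m; "ee_pos": TCP position; "ee_rot": TCP orientation; "wrist_force": force on the tool from outside, world axes, zero at the start; "ft_torque": the same for the moment, N m; "opening": finger opening in mm.
Only numpy, scipy, OpenCV 4.12 (cv2) and the standard library are available. Lean on these libraries where they do the work, as an engineer would, in place of code of your own. Each camera call takes 0.05 s, during which the arm holds its last target. There are 200 camera calls.

### The job

Close the five lids of the round sample carousel by running a fingertip lightly along the arc of lids in one stroke: begin at the end of the arc where a lid's hinge comes first and go from each hinge towards the free edge, so that the lids shut one after another, and stay at the row until the last is shut. Only stroke the lids, do not grasp, flip up or lift anything; leave the carousel where it stands with the crucible upright in its middle, leave the other things alone, and finish clear of everything.

Things in the scene. Friction and masses are not known exactly. Their poses are not given: they have to be found in the camera images.
- carousel: Round grey sample carousel: flat disc 220 mm across, 28 mm high, 1.8 kg, loose on the worktop. Origin: centre of its underside, z up. Five white hinged lids stand in an arc on its top, middles on a circle of 80 mm radius at -66, -33, 0, 33, 66 degrees from its x axis (counter-clockwise from above is +). The rest has plain open wells without lids; beside each end of the arc the top is bare for about 40 degrees.
- stroke_start (a point): Point on the carousel over lid 1's hinge edge (the clockwise end of the arc), on the 80 mm circle, at 34 mm above the carousel's underside, the height of a closed lid's free edge.
- stroke_end (a point): Point on the carousel just past lid 5's free edge (the counter-clockwise end of the arc), on the 80 mm circle, also 34 mm up.
- lid_1 (a joint): Hinge of lid 1 (at -66 degrees), rad: 0 = closed; grows as the free edge rises; starts at 0.26 to 0.50; range -0.06 (pressed 2 mm deeper, harmless) to 1.0. Plate 30 mm radial x 35 along the arc x 3, plus a 5 mm tab on the free, counter-clockwise edge; hinge 18 mm clockwise of its middle. Closed, its top is 32 mm above the worktop at the hinge, 34 at the free edge. Stays where left; about 1 N at the free edge moves it.
- lid_2 (a joint): Hinge of lid 2 (at -33 degrees), rad: 0 = closed; grows as the free edge rises; starts at 0.26 to 0.50; range -0.06 (pressed 2 mm deeper, harmless) to 1.0. Plate 30 mm radial x 35 along the arc x 3, plus a 5 mm tab on the free, counter-clockwise edge; hinge 18 mm clockwise of its middle. Closed, its top is 32 mm above the worktop at the hinge, 34 at the free edge. Stays where left; about 1 N at the free edge moves it.
- lid_3 (a joint): Hinge of lid 3 (at 0 degrees), rad: 0 = closed; grows as the free edge rises; starts at 0.26 to 0.50; range -0.06 (pressed 2 mm deeper, harmless) to 1.0. Plate 30 mm radial x 35 along the arc x 3, plus a 5 mm tab on the free, counter-clockwise edge; hinge 18 mm clockwise of its middle. Closed, its top is 32 mm above the worktop at the hinge, 34 at the free edge. Stays where left; about 1 N at the free edge moves it.
- lid_4 (a joint): Hinge of lid 4 (at 33 degrees), rad: 0 = closed; grows as the free edge rises; starts at 0.26 to 0.50; range -0.06 (pressed 2 mm deeper, harmless) to 1.0. Plate 30 mm radial x 35 along the arc x 3, plus a 5 mm tab on the free, counter-clockwise edge; hinge 18 mm clockwise of its middle. Closed, its top is 32 mm above the worktop at the hinge, 34 at the free edge. Stays where left; about 1 N at the free edge moves it.
- lid_5 (a joint): Hinge of lid 5 (at 66 degrees), rad: 0 = closed; grows as the free edge rises; starts at 0.26 to 0.50; range -0.06 (pressed 2 mm deeper, harmless) to 1.0. Plate 30 mm radial x 35 along the arc x 3, plus a 5 mm tab on the free, counter-clockwise edge; hinge 18 mm clockwise of its middle. Closed, its top is 32 mm above the worktop at the hinge, 34 at the free edge. Stays where left; about 1 N at the free edge moves it.
- crucible: White crucible, 45 mm across the mouth, 37 mm high, loose, upright in the middle of the carousel; its mouth is 65 mm above the worktop. Origin: centre of its underside. Bystander.
- tin: Open metal tin, 60 mm across, 36 mm high, loose, upright. Origin: centre of its underside. Bystander.
- beaker: Small glass beaker, 54 mm across, 68 mm high, loose, upright. Origin: centre of its underside. Bystander.
- bung: Red-brown rubber bung, 36 mm across, 26 mm high, loose. Origin: centre of its underside. Bystander.
- petri: Glass Petri dish, 92 mm across, 14 mm high, loose. Origin: centre of its underside. Bystander.
- reagent: Brown reagent bottle with a black cap, 60 mm across, 114 mm high, loose, upright. Origin: centre of its underside. Bystander.

How it is judged:
By the outcome, as a careful person would: the job done as asked, in the order asked, and still so for the second after the job is handed in, with the robot touching nothing.
It also fails if it takes over 51 s, if anything falls off the work surface, if the arm or the gripper's body presses on something with over 40 N, if the wrist force passes 120 N, or if a joint passes its speed limit or range.

## Working session

There is one attempt and no reset: what is moved stays moved. The work goes in short steps, Python scripts to look and compute and a shell command to move; the robot and the scene stay as the last step left them, time stands still between calls to the robot, and variables do not carry over. Pictures are saved under pics/ and viewed, about 8 in all and at most 12, crops included, and the job is handed in when it is done.

```bash
mkdir -p pics; ls
python3 - <<'E'
from plant import r
import cv2, numpy as np
s=r.sense(); print(s['clock'],s['ee_pos'],np.round(s['ee_rot'],3),s['opening'],s['wrist_force'])
for c in ['scene','top']:
    im=r.get_image(c); cv2.imwrite(f'pics/{c}0.png',im)
    i=r.camera_info(c); print(c,np.round(i['intrinsics'],1).tolist(),np.round(i['R'],4).tolist(),np.round(i['t'],1).tolist())
    for q in ['stroke_start','stroke_end','carousel','crucible']:
        print(q,[(np.round(d['location'],1).tolist(),round(d['confidence'],2)) for d in r.mark_of(q,c)[:2]])
print(r.camera_info('wrist'))
E
```

```text
pics
0.0 [196.07213718 513.59181073 252.15028793] [[-0.934  0.357 -0.001]
 [ 0.357  0.934 -0.001]
 [ 0.    -0.001 -1.   ]] 88.34062528246758 [ 0.01610431 -0.76276084  0.15392724]
scene [[373.4, 0.0, 319.1], [0.0, 373.4, 201.1], [0.0, 0.0, 1.0]] [[0.8718, -0.4899, -0.0054], [-0.207, -0.3585, -0.9103], [0.444, 0.7947, -0.4139]] [-410.9, 189.5, 1313.1]
stroke_start [([194.9, 300.7], 0.64)]
stroke_end []
carousel [([199.8, 295.8], 0.94)]
crucible [([191.5, 297.9], 0.63), ([176.3, 286.5], 0.19)]
top [[388.7, 0.0, 324.7], [0.0, 388.7, 198.9], [0.0, 0.0, 1.0]] [[-0.0281, -0.9995, -0.0113], [-0.9961, 0.029, -0.0836], [0.0839, 0.0089, -0.9964]] [88.0, 508.1, 1282.6]
stroke_start [([202.4, 280.8], 0.63)]
stroke_end [([182.8, 235.5], 0.7)]
carousel [([200.7, 259.8], 0.73)]
crucible [([197.0, 255.9], 0.71)]
{'intrinsics': array([[315.10517272,   0.        , 315.84975211],
       [  0.        , 315.10517272, 203.24113969],
       [  0.        ,   0.        ,   1.        ]]), 'hand_eye': array([[ 1.19821263e-05, -9.57507945e-01, -2.88406893e-01,
         7.44445010e+01],
       [ 9.99999491e-01,  3.02396253e-04, -9.62406588e-04,
        -2.21231045e-01],
       [ 1.00872512e-03, -2.88406735e-01,  9.57507461e-01,
        -1.32491971e+02],
       [ 0.00000000e+00,  0.00000000e+00,  0.00000000e+00,
         1.00000000e+00]])}
```

```bash
cat > h.py <<'E'
import numpy as np, cv2
from plant import r
def ray(cam,px,z,s=None):
    "world point at height z seen at px=[row,col]"
    i=r.camera_info(cam); K=i['intrinsics']; d=np.linalg.solve(K,[px[1],px[0],1])
    if cam=='wrist':
        H=i['hand_eye']; R=s['ee_rot']@H[:3,:3]; o=s['ee_rot']@H[:3,3]+s['ee_pos']; d=R@d
    else:
        o=-i['R'].T@i['t']; d=i['R'].T@d
    return o+d*(z-o[2])/d[2]
def proj(cam,X,s=None):
    i=r.camera_info(cam); K=i['intrinsics']; X=np.atleast_2d(X)
    if cam=='wrist':
        H=i['hand_eye']; R=s['ee_rot']@H[:3,:3]; o=s['ee_rot']@H[:3,3]+s['ee_pos']; c=(X-o)@R
    else: c=X@i['R'].T+i['t']
    u=c@K.T; return u[:,:2]/u[:,2:]
E
python3 - <<'E'
from h import *
print(ray('top',[202.4,280.8],34),ray('top',[182.8,235.5],34),ray('top',[200.7,259.8],0),ray('top',[197,255.9],28))
print(ray('scene',[194.9,300.7],34),ray('scene',[199.8,295.8],0))
t=cv2.imread('pics/top0.png')
a=cv2.resize(t[120:280,160:400],None,fx=3.3,fy=3.3,interpolation=cv2.INTER_CUBIC); cv2.imwrite('pics/topc.png',a)
E
```

```text
[502.1046878  219.71680683  34.        ] [572.23267966 370.14554023  34.        ] [512.68230376 295.60780584   0.        ] [523.12250985 303.55618978  28.        ]
[504.05724228 229.53795291  34.        ] [ 4.92988340e+02  2.60159437e+02 -1.13686838e-13]
```

View pics/scene0.png

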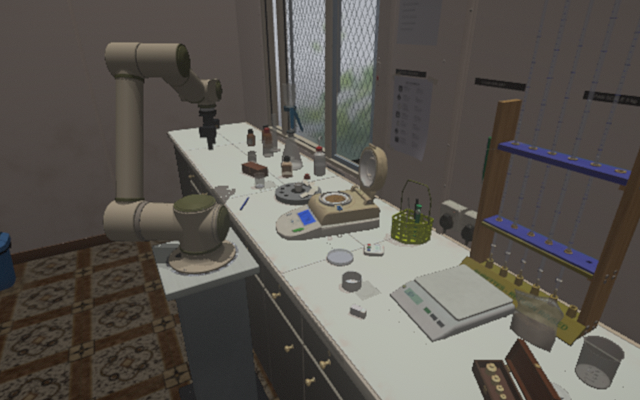

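View pics/topc.png

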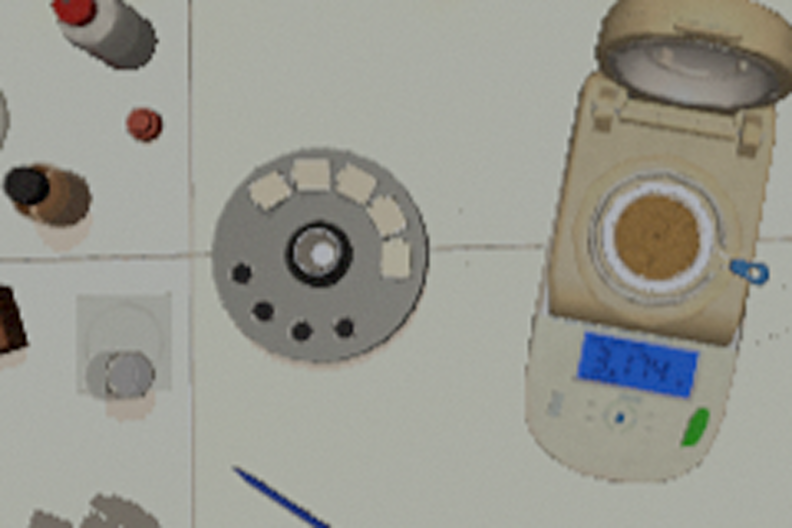

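The top crop shows the carousel centre near crop (320,255). The lid arc runs from lid 1 at right (395,258) up and round to lid 5 at left (268,188), and the balance stands clear at right. The scene view shows the arm at rest, with the carousel near (298,192). I'll set out with jaws shut, turning so that the tool y axis becomes radial.

```bash
python3 -m pendant '[[-0.04,-0.01,0,0,0,8,-1],[-0.08,-0.02,0.01,0,0,16,-1],[-0.12,-0.03,0.02,0,0,24,-1],[-0.16,-0.04,0.02,0,0,32,-1],[-0.2,-0.05,0.03,0,0,40,-1]]' 20
python3 - <<'E'
from h import *
from scipy.spatial.transform import Rotation as Ro
s=r.sense();d=s['ee_rot'].T@(np.array([510,300,200])-s['ee_pos']);print(s['clock'],d,np.degrees(s['joint_pos']),np.degrees(np.arctan2(s['ee_rot'][1,1],s['ee_rot'][0,1])))
E
```

```text
clock: 1.0
ee_pos: [366.7, 394.9, 223.4]
ee_rot: [[-0.481, 0.877, 0.002], [0.877, 0.481, 0.001], [0.0, 0.002, -1.0]]
wrist_force: [0.3, 0.2, 0.8]
opening: 50.3
1.0 [-152.13472702   79.89307044   23.54462745] [3.45225731e+01 2.19822160e+01 7.91265202e+01 1.63192442e-03
 7.87762495e+01 5.74568086e+00] 28.776563110975793
```

```bash
python3 -m pendant '[[-0.03,0.016,0.005,0,0,8,-1],[-0.06,0.032,0.01,0,0,16,-1],[-0.09,0.048,0.015,0,0,24,-1],[-0.12,0.064,0.02,0,0,32,-1],[-0.15,0.08,0.023,0,0,40,-1]]'; python3 -m pendant '[[0,0,0,0,0,8,-1],[0,0,0,0,0,16,-1],[0,0,0,0,0,24,-1],[0,0,0,0,0,32,-1],[0,0,0,0,0,40,-1]]';python3 -m pendant '[[0,0,0,0,0,8,-1],[0,0,0,0,0,16,-1],[0,0,0,0,0,24,-1],[0,0,0,0,0,32,-1],[0,0,0,0,0,40,-1]]'
python3 - <<'E'
from h import *
import json
s=r.sense();print(s['clock'],s['ee_pos'],np.degrees(s['joint_pos']),np.degrees(np.arctan2(s['ee_rot'][1,1],s['ee_rot'][0,1])))
im=r.get_image('wrist'); cv2.imwrite('pics/w1.png',im)
for q,z in [('stroke_start',34),('stroke_end',34),('carousel',0),('crucible',28)]:
    print(q,[(np.round(ray('wrist',d['location'],z,s),1).tolist(),np.round(d['location']).tolist(),round(d['confidence'],2)) for d in r.mark_of(q,'wrist')[:2]])
E
```

```text
clock: 1.5
ee_pos: [510.1, 301.0, 200.2]
ee_rot: [[0.2, 0.98, 0.001], [0.98, -0.2, 0.001], [0.001, 0.001, -1.0]]
wrist_force: [-0.4, 0.2, -0.7]
opening: 9.8
clock: 2.0
ee_pos: [510.2, 300.9, 200.2]
ee_rot: [[0.787, 0.617, 0.001], [0.617, -0.787, 0.001], [0.002, -0.0, -1.0]]
wrist_force: [-0.3, 0.4, 0.2]
opening: 0.6
clock: 2.5
ee_pos: [510.1, 300.9, 200.1]
ee_rot: [[0.999, -0.039, 0.001], [-0.039, -0.999, 0.001], [0.001, -0.001, -1.0]]
wrist_force: [0.8, -0.9, -0.8]
opening: 0.7
2.5 [510.14860693 300.90299744 200.13344575] [1.90760646e+01 2.83158088e+01 7.24521379e+01 3.72433793e-02
 7.91511253e+01 1.11297561e+02] -92.22844625049441
stroke_start [([500.4, 225.5, 34.0], [195.0, 393.0], 0.6), ([527.5, 300.1, 34.0], [170.0, 316.0], 0.44)]
stroke_end [([571.2, 362.9, 34.0], [126.0, 246.0], 0.81)]
carousel [([521.8, 301.5, 0.0], [170.0, 315.0], 0.75)]
crucible [([525.3, 295.0, 28.0], [171.0, 321.0], 0.64), ([570.1, 366.7, 28.0], [127.0, 243.0], 0.47)]
```

View pics/w1.png

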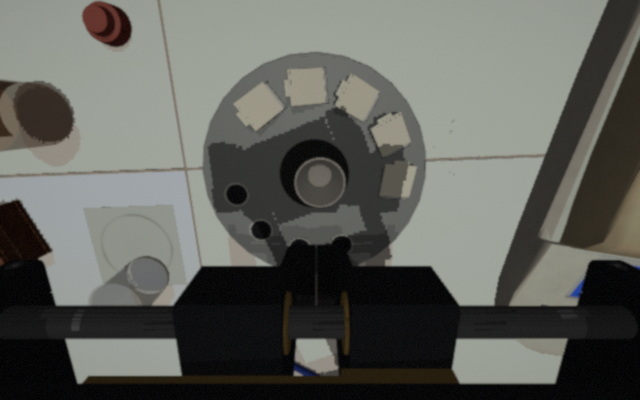

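The wrist view shows the disc spanning columns 204 to 425 with its top at row 52. The lids run from (400,180) to (258,105), with the crucible at (320,175). I'll fit the pose from the disc outline and overlay the model.

```bash
cat > fit.py <<'E'
from h import *
from scipy.optimize import least_squares
def circ(cam,s=None):
    m=max(r.silhouettes('carousel',cam),key=lambda d:d['confidence'])['pixels'].astype(np.uint8)
    c=max(cv2.findContours(m,0,cv2.CHAIN_APPROX_NONE)[0],key=cv2.contourArea)[:,0]
    P=np.array([ray(cam,[p[1],p[0]],28,s)[:2] for p in c])
    f=least_squares(lambda q:np.hypot(*(P-q).T)-110,P.mean(0),loss='soft_l1',f_scale=1.5); e=f.fun
    return f.x,np.median(np.abs(e)),len(P),m
def model(c,th):
    L=[]
    for k in range(5):
        a=th+np.radians(33*(k-2)); u=np.array([np.cos(a),np.sin(a)]); t=np.array([-u[1],u[0]])
        L.append([np.r_[c+80*u+x*u+y*t,z] for x,y,z in [(-15,-18,32),(15,-18,32),(15,17,34),(-15,17,34)]])
    return np.array(L)
E
python3 - <<'E'
from fit import *
s=r.sense(); im=r.get_image('wrist'); cw,e,n,mw=circ('wrist',s); print('wrist',cw,e,n)
r.get_image('top'); ct,e2,n2,_=circ('top'); print('top',ct,e2,n2)
# angle from lid colour: white pixels on disc, at z~38
for q in ['lid_1','lid_5']:
    for d in r.silhouettes(q,'top')[:3]: print(q,d['confidence'],d['location'],d['pixels'].sum())
c=cw; out=cv2.resize(im[30:290,190:440],None,fx=2.3,fy=2.3,interpolation=cv2.INTER_CUBIC)
for p,z in [((500.4,225.5),-79),((571.2,362.9),66+15.4)]:
    d=np.array(p)-c; print(np.hypot(*d),np.degrees(np.arctan2(d[1],d[0]))-z)
th=np.radians(-26)
for L in model(c,th):
    q=(proj('wrist',L,s)-[190,30])*2.3; cv2.polylines(out,[q.astype(int)],True,(0,0,255),1)
q=(proj('wrist',[np.r_[c+110*np.array([np.cos(a),np.sin(a)]),28] for a in np.arange(0,6.3,.1)],s)-[190,30])*2.3
cv2.polylines(out,[q.astype(int)],True,(0,255,0),1)
cv2.imwrite('pics/w2.png',out)
E
```

```text
wrist [523.46340759 302.44777098] 1.6960872227632038 644
top [522.7685034  307.96595371] 7.5590552286942625 185
lid_1 0.64 [170.4, 255.8] 77
lid_1 0.61 [192.2, 277.1] 98
lid_1 0.52 [186.2, 277.5] 76
lid_5 0.64 [170.4, 255.8] 77
lid_5 0.61 [192.2, 277.1] 98
lid_5 0.52 [186.2, 277.5] 76
80.32982153907399 -27.68494966436012
77.02762003452649 -29.69667190600954
```

View pics/w2.png

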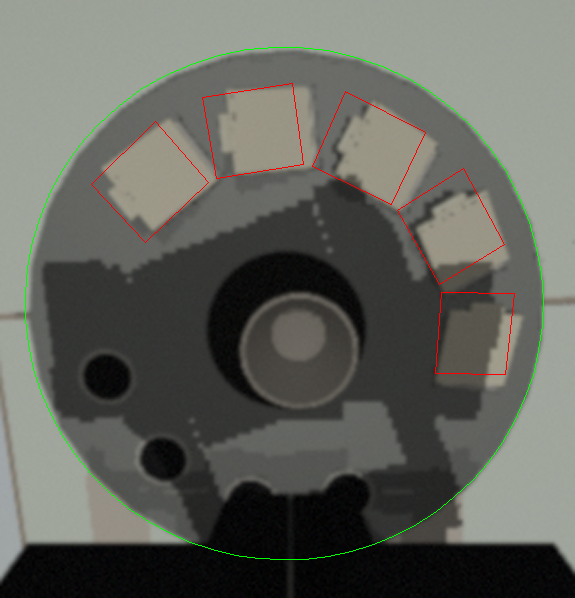

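Run:
```python
from fit import *
from scipy.optimize import minimize
s=r.sense(); im=r.get_image('wrist')
ms=[d for d in r.silhouettes('lid_1','wrist') if d['confidence']>.3]
print([(np.round(d['location']).tolist(),round(d['confidence'],2),int(d['pixels'].sum())) for d in ms])
M=np.any([d['pixels'] for d in ms],0).astype(float)
def quads(p):
    c=np.array([523.5,302.4])+p[1:3]; Q=[]
    for k in range(5):
        a=p[0]+np.radians(33*(k-2)); u=np.array([np.cos(a),np.sin(a)]); t=np.array([-u[1],u[0]]); b=p[3+k]+.05
        f=lambda x,l:np.r_[c+(80+x)*u+(-18+l*np.cos(b))*t,32+l*np.sin(b)]
        Q.append(proj('wrist',[f(-15,0),f(15,0),f(15,35),f(5,35),f(5,40),f(-5,40),f(-5,35),f(-15,35)],s))
    return Q
def cost(p):
    A=np.zeros(M.shape,np.uint8)
    for q in quads(p): cv2.fillPoly(A,[np.round(q*16).astype(int)],1,shift=4)
    return np.abs(A-M).sum()+.5*(p[1]**2+p[2]**2)
for th0 in (-26,-30):
    p0=np.r_[np.radians(th0),0,0,[.38]*5]
    sim=np.vstack([p0]+[p0+np.eye(8)[i]*[.06,2,2,.1,.1,.1,.1,.1][i] for i in range(8)])
    f=minimize(cost,p0,method='Nelder-Mead',options=dict(initial_simplex=sim,maxiter=1500)); print(f.fun,M.sum(),np.degrees(f.x[0]),f.x[1:])
out=cv2.resize(im[30:290,190:440],None,fx=2.3,fy=2.3,interpolation=cv2.INTER_CUBIC)
for q in quads(f.x): cv2.polylines(out,[((q-[190,30])*2.3).astype(int)],True,(0,0,255),1)
cv2.imwrite('pics/w3.png',out)
```

```text
[([139.0, 390.0], 0.87, 1209), ([86.0, 305.0], 0.76, 1489), ([179.0, 394.0], 0.68, 1121), ([99.0, 355.0], 0.56, 1362)]
1708.2248909464083 5181.0 -29.82971722577319 [-0.6602949  -0.11744165  0.1962665   0.36448706  0.40819027  0.47577729
  0.61508926]Traceback (most recent call last):
  File "<stdin>", line 21, in <module>
    res = _minimize_neldermead(fun, x0, args, callback, bounds=bounds,
                               **options)
    fxr = func(xr)
    fx = function(np.copy(x), *(wrapper_args + args))
  File "<stdin>", line 16, in cost
  File "<stdin>", line 12, in quads
  File "h.py", line 12, in proj
    i=r.camera_info(cam); K=i['intrinsics']; X=np.atleast_2d(X)
ValueError: time passes only in moves, steps and waits
```

```bash
python3 -m pendant '[[-0.005,0.024,0,0,0,7,-1],[-0.011,0.048,0,0,0,14,-1],[-0.017,0.072,0.03,0,0,22,-1],[-0.017,0.072,0.06,0,0,22,-1],[-0.017,0.072,0.09,0,0,22,-1]]'
cat > nxt.py <<'E'
import sys
from h import *
C=np.array([523.2,302.4]); TH=-29.3; tz=lambda p:np.interp(p,[-9,0,26.5,29,33],[39,39,33,33,39])
def prt(psis):
    s=r.sense(); R=s['ee_rot']; p=s['ee_pos']; d=p[:2]-C
    yaw=np.degrees(np.arctan2(R[1,1],R[0,1])); a=np.degrees(np.arctan2(d[1],d[0]))-TH
    print('t',round(s['clock'],2),'phase',round(a+85.15,1),'rad',round(np.hypot(*d),1),'tipz',round(p[2]-14,1),'yawerr',round(yaw-TH-a,1),'F',np.round(s['wrist_force'],1))
    rows=[]
    for q in psis:
        k=min(q//33,4); b=TH+q-85.15; z=tz(q-33*k) if q<=165 else 40
        if k==4 and q-132>26: z=33
        T=np.r_[C+80*np.array([np.cos(np.radians(b)),np.sin(np.radians(b))]),z+14]
        v=R.T@(T-p); rows.append([*(v/1000).round(4).tolist(),0,0,round(-((b-yaw+180)%360-180),1),-1])
    print(rows)
prt([float(x) for x in sys.argv[1:]])
E
python3 nxt.py 0
```

```text
clock: 3.65
ee_pos: [490.9, 229.0, 109.5]
ee_rot: [[0.914, -0.406, 0.002], [-0.406, -0.914, 0.001], [0.002, -0.002, -1.0]]
wrist_force: [0.5, -0.2, 0.1]
opening: 0.2
t 3.65 phase 0.7 rad 80.2 tipz 95.5 yawerr -0.2 F [ 0.5 -0.2  0.1]
[[-0.0011, -0.0001, 0.0565, 0, 0, np.float64(0.5), -1]]
```

```bash
python3 -m pendant '[[-0.001,0,0.015,0,0,0,-1],[-0.001,0,0.03,0,0,0,-1],[-0.002,0,0.04,0,0,0.5,-1],[-0.002,0,0.04,0,0,0.5,-1]]'
python3 - <<'E'
from fit import *
s=r.sense(); im=r.get_image('wrist'); c=np.array([523.2,302.4])
for L in model(c,np.radians(-29.3)):
    q=proj('wrist',L[:2],s).astype(int); cv2.line(im,tuple(map(int,q[0])),tuple(map(int,q[1])),(0,0,255),1)
cv2.imwrite('pics/w4.png',im)
E
python3 nxt.py 0
```

```text
clock: 4.05
ee_pos: [488.7, 229.8, 68.5]
ee_rot: [[0.91, -0.414, 0.0], [-0.414, -0.91, 0.001], [-0.0, -0.001, -1.0]]
wrist_force: [-0.6, -0.6, 1.6]
opening: 0.2
t 4.1 phase -0.7 rad 80.1 tipz 55.4 yawerr 0.7 F [ 1.4  0.3 -0.1]
[[0.001, -0.0001, 0.0164, 0, 0, np.float64(0.0), -1]]
```

View pics/w4.png

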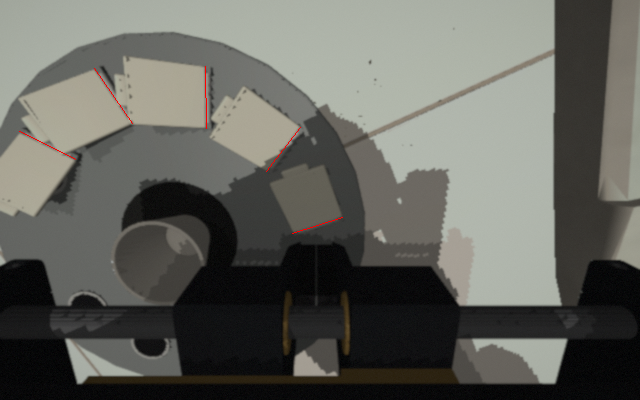

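The projected red hinge lines lie on the hinge edges of all five lids, for example lid 1 at (318,226). The closed fingertip at (316,250) stands just before lid 1's hinge, so the fit holds. I'll lower and start the stroke.

```bash
python3 -m pendant '[[0,0,0.008,0,0,0,-1],[0.001,0,0.016,0,0,0,-1],[0.001,0,0.0165,0,0,0,-1]]'; python3 nxt.py 3.3 6.6 9.9 13.2 16.5
```

```text
clock: 4.4
ee_pos: [489.8, 229.3, 52.1]
ee_rot: [[0.911, -0.413, 0.0], [-0.413, -0.911, 0.001], [0.0, -0.001, -1.0]]
wrist_force: [-0.1, 0.4, -0.4]
opening: 0.3
t 4.4 phase -0.1 rad 80.3 tipz 38.1 yawerr 0.1 F [-0.1  0.4 -0.4]
[[0.0048, -0.0005, -0.0002, 0, 0, np.float64(-3.3), -1], [0.0094, -0.0008, 0.0006, 0, 0, np.float64(-6.6), -1], [0.0139, -0.0015, 0.0013, 0, 0, np.float64(-9.9), -1], [0.0184, -0.0024, 0.0021, 0, 0, np.float64(-13.2), -1], [0.0229, -0.0036, 0.0028, 0, 0, np.float64(-16.5), -1]]
```

```bash
python3 -m pendant '[[0.0048,-0.0004,-0.0002,0,0,-3.3,-1],[0.0094,-0.0008,0.0006,0,0,-6.6,-1],[0.014,-0.0015,0.0013,0,0,-9.9,-1],[0.0184,-0.0024,0.002,0,0,-13.2,-1],[0.023,-0.0036,0.0028,0,0,-16.5,-1]]'; python3 nxt.py 19.8 23.1 26.4 29 33
```

```text
clock: 4.9
ee_pos: [512.3, 223.1, 49.4]
ee_rot: [[0.991, -0.136, 0.0], [-0.136, -0.991, 0.001], [0.0, -0.001, -1.0]]
wrist_force: [-0.5, -0.3, 0.2]
opening: 0.4
t 4.9 phase 16.7 rad 80.1 tipz 35.4 yawerr 0.0 F [-0.5 -0.3  0.2]
[[0.0044, -0.0002, 0.0009, 0, 0, np.float64(-3.1), -1], [0.009, -0.0006, 0.0016, 0, 0, np.float64(-6.4), -1], [0.0135, -0.0012, 0.0024, 0, 0, np.float64(-9.7), -1], [0.0171, -0.0019, 0.0024, 0, 0, np.float64(-12.3), -1], [0.0225, -0.0033, -0.0036, 0, 0, np.float64(-16.3), -1]]
```

```bash
python3 -m pendant '[[0.0044,-0.0002,0.0009,0,0,-3.1,-1],[0.009,-0.0006,0.0016,0,0,-6.4,-1],[0.0135,-0.0012,0.0024,0,0,-9.7,-1],[0.0172,-0.0019,0.0025,0,0,-12.3,-1],[0.0225,-0.0033,-0.0036,0,0,-16.3,-1]]'; python3 nxt.py 36.3 39.6 42.9 46.2 49.5
```

```text
clock: 5.4
ee_pos: [534.8, 223.2, 52.5]
ee_rot: [[0.989, 0.15, -0.001], [0.15, -0.989, 0.001], [-0.001, -0.001, -1.0]]
wrist_force: [-0.3, -0.8, 0.4]
opening: 0.6
t 5.4 phase 32.8 rad 80.1 tipz 38.5 yawerr 0.3 F [-0.3 -0.8  0.4]
[[0.0049, -0.0002, 0.0003, 0, 0, np.float64(-3.2), -1], [0.0095, -0.0006, 0.001, 0, 0, np.float64(-6.5), -1], [0.014, -0.0012, 0.0018, 0, 0, np.float64(-9.8), -1], [0.0186, -0.0021, 0.0025, 0, 0, np.float64(-13.1), -1], [0.023, -0.0033, 0.0032, 0, 0, np.float64(-16.4), -1]]
```

Run:
```python
from h import *
a=r.get_image('wrist'); b=cv2.resize(r.get_image('top')[140:250,200:330],None,fx=3.6,fy=3.6,interpolation=cv2.INTER_CUBIC)
h=cv2.copyMakeBorder(a[0:400,0:330],0,0,0,0,0); b=cv2.resize(b,(468,400)); cv2.imwrite('pics/w5.png',np.hstack([h,b]))
```

```text
(no output)
```

View pics/w5.png

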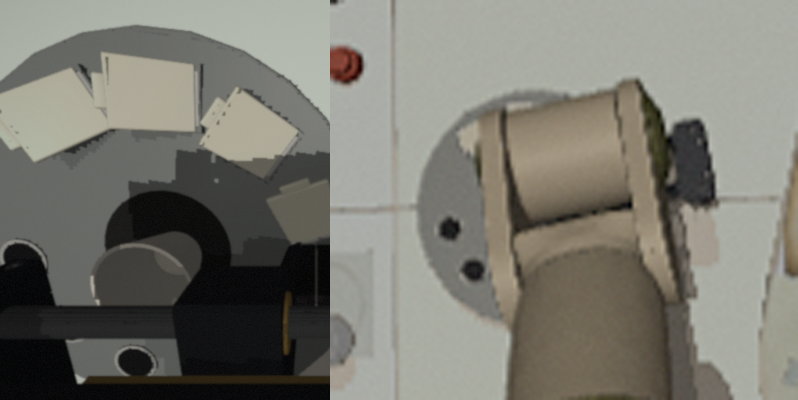

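Lid 1 is hidden behind the gripper in this view, lids 2 to 5 still stand open ahead, and the crucible is upright at (140,270). The forces are small, so I'll carry on.

```bash
python3 -m pendant '[[0.0049,-0.0002,0.0003,0,0,-3.2,-1],[0.0095,-0.0006,0.001,0,0,-6.5,-1],[0.014,-0.0012,0.0018,0,0,-9.8,-1],[0.0186,-0.0021,0.0025,0,0,-13.1,-1],[0.023,-0.0033,0.0032,0,0,-16.4,-1]]'; python3 nxt.py 52.8 56.1 59.4 62 66
```

```text
clock: 6.0
ee_pos: [558.0, 230.0, 50.3]
ee_rot: [[0.907, 0.422, 0.002], [0.422, -0.907, 0.001], [0.002, -0.0, -1.0]]
wrist_force: [-0.6, -0.5, 0.6]
opening: 0.5
t 6.0 phase 50.1 rad 80.3 tipz 36.3 yawerr -0.7 F [-0.6 -0.5  0.6]
[[0.0037, -0.0005, 0.0018, 0, 0, np.float64(-3.4), -1], [0.0083, -0.0009, 0.0025, 0, 0, np.float64(-6.7), -1], [0.0129, -0.0015, 0.0033, 0, 0, np.float64(-10.0), -1], [0.0164, -0.0023, 0.0033, 0, 0, np.float64(-12.6), -1], [0.0218, -0.0037, -0.0027, 0, 0, np.float64(-16.6), -1]]
```

```bash
python3 -m pendant '[[0.0037,-0.0005,0.0018,0,0,-3.4,-1],[0.0083,-0.0009,0.0025,0,0,-6.7,-1],[0.013,-0.0015,0.0033,0,0,-10,-1],[0.0165,-0.0023,0.0034,0,0,-12.6,-1],[0.0218,-0.0037,-0.0027,0,0,-16.6,-1]]'; python3 nxt.py 69.3 72.6 75.9 79.2 82.5
```

```text
clock: 6.5
ee_pos: [575.6, 242.4, 52.2]
ee_rot: [[0.748, 0.663, -0.0], [0.663, -0.748, 0.001], [0.0, -0.001, -1.0]]
wrist_force: [-0.2, 0.3, 0.8]
opening: 0.3
t 6.5 phase 65.6 rad 79.6 tipz 38.2 yawerr 0.4 F [-0.2  0.3  0.8]
[[0.0052, 0.0003, -0.0001, 0, 0, np.float64(-3.3), -1], [0.0098, -0.0001, 0.0007, 0, 0, np.float64(-6.6), -1], [0.0144, -0.0008, 0.0014, 0, 0, np.float64(-9.9), -1], [0.0189, -0.0017, 0.0022, 0, 0, np.float64(-13.2), -1], [0.0233, -0.0029, 0.0029, 0, 0, np.float64(-16.5), -1]]
```

```bash
python3 -m pendant '[[0.0052,0.0002,0,0,0,-3.3,-1],[0.0098,-0.0001,0.0007,0,0,-6.6,-1],[0.0144,-0.0008,0.0014,0,0,-9.9,-1],[0.0189,-0.0017,0.0022,0,0,-13.2,-1],[0.0233,-0.0029,0.003,0,0,-16.5,-1]]'; python3 nxt.py 85.8 89.1 92.4 95 99
```

```text
clock: 7.0
ee_pos: [590.9, 260.0, 49.0]
ee_rot: [[0.529, 0.849, -0.001], [0.849, -0.529, 0.0], [-0.0, -0.001, -1.0]]
wrist_force: [-0.1, -0.0, 1.1]
opening: 0.2
t 7.0 phase 82.4 rad 79.9 tipz 35.0 yawerr 0.1 F [-0.1 -0.   1.1]
[[0.0047, 0.0, 0.0005, 0, 0, np.float64(-3.3), -1], [0.0093, -0.0004, 0.0012, 0, 0, np.float64(-6.6), -1], [0.0139, -0.001, 0.0019, 0, 0, np.float64(-9.9), -1], [0.0174, -0.0017, 0.002, 0, 0, np.float64(-12.5), -1], [0.0229, -0.0031, -0.004, 0, 0, np.float64(-16.5), -1]]
```

```bash
python3 -m pendant '[[0.0047,0,0.0005,0,0,-3.3,-1],[0.0093,-0.0004,0.0012,0,0,-6.6,-1],[0.0139,-0.001,0.0021,0,0,-9.9,-1],[0.0174,-0.0017,0.0023,0,0,-12.5,-1],[0.0229,-0.0031,-0.004,0,0,-16.5,-1]]'; python3 nxt.py 102.3 105.6 108.9 112.2 115.5
```

```text
clock: 7.5
ee_pos: [599.8, 280.9, 52.0]
ee_rot: [[0.266, 0.964, -0.003], [0.964, -0.266, -0.0], [-0.001, -0.003, -1.0]]
wrist_force: [0.1, 0.7, 0.2]
opening: 0.4
t 7.5 phase 98.8 rad 79.5 tipz 38.0 yawerr 0.3 F [0.1 0.7 0.2]
[[0.0049, 0.0004, -0.0002, 0, 0, np.float64(-3.3), -1], [0.0095, -0.0, 0.0005, 0, 0, np.float64(-6.6), -1], [0.0141, -0.0007, 0.0013, 0, 0, np.float64(-9.9), -1], [0.0186, -0.0016, 0.002, 0, 0, np.float64(-13.2), -1], [0.023, -0.0028, 0.0027, 0, 0, np.float64(-16.5), -1]]
```

```bash
python3 -m pendant '[[0.0049,0.0003,-0.0002,0,0,-3.3,-1],[0.0095,0,0.0005,0,0,-6.6,-1],[0.0141,-0.0007,0.0013,0,0,-9.9,-1],[0.0186,-0.0016,0.002,0,0,-13.2,-1],[0.023,-0.0028,0.0028,0,0,-16.5,-1]]'; python3 nxt.py 118.8 122.1 125.4 128 132
```

```text
clock: 8.0
ee_pos: [603.0, 303.8, 49.0]
ee_rot: [[-0.019, 1.0, -0.003], [1.0, 0.019, -0.001], [-0.001, -0.003, -1.0]]
wrist_force: [0.7, -0.3, 0.1]
opening: 0.4
t 8.0 phase 115.5 rad 79.8 tipz 35.0 yawerr 0.1 F [ 0.7 -0.3  0.1]
[[0.0046, 0.0001, 0.0005, 0, 0, np.float64(-3.3), -1], [0.0092, -0.0003, 0.0013, 0, 0, np.float64(-6.6), -1], [0.0138, -0.001, 0.002, 0, 0, np.float64(-9.9), -1], [0.0174, -0.0017, 0.002, 0, 0, np.float64(-12.5), -1], [0.0228, -0.0031, -0.004, 0, 0, np.float64(-16.5), -1]]
```

```bash
python3 -m pendant '[[0.0046,0.0001,0.0005,0,0,-3.3,-1],[0.0092,-0.0003,0.0013,0,0,-6.6,-1],[0.0138,-0.001,0.0022,0,0,-9.9,-1],[0.0174,-0.0017,0.0023,0,0,-12.5,-1],[0.0228,-0.0031,-0.004,0,0,-16.5,-1]]'; python3 nxt.py 135.3 138.6 141.9 145.2 148.5
```

```text
clock: 8.5
ee_pos: [598.9, 326.3, 52.0]
ee_rot: [[-0.302, 0.953, -0.005], [0.953, 0.302, -0.001], [0.0, -0.005, -1.0]]
wrist_force: [-0.6, -0.4, 0.6]
opening: 0.4
t 8.5 phase 132.0 rad 79.4 tipz 38.0 yawerr 0.0 F [-0.6 -0.4  0.6]
[[0.0046, 0.0005, -0.0002, 0, 0, np.float64(-3.3), -1], [0.0092, 0.0001, 0.0005, 0, 0, np.float64(-6.6), -1], [0.0138, -0.0006, 0.0013, 0, 0, np.float64(-9.9), -1], [0.0183, -0.0015, 0.002, 0, 0, np.float64(-13.2), -1], [0.0227, -0.0026, 0.0028, 0, 0, np.float64(-16.5), -1]]
```

```bash
python3 -m pendant '[[0.0046,0.0004,-0.0002,0,0,-3.3,-1],[0.0092,0.0001,0.0005,0,0,-6.6,-1],[0.0138,-0.0006,0.0013,0,0,-9.9,-1],[0.0183,-0.0015,0.002,0,0,-13.2,-1],[0.0227,-0.0026,0.0028,0,0,-16.5,-1]]'; python3 nxt.py 151.8 155.1 158.4 161.7 164.9
```

```text
clock: 9.0
ee_pos: [589.4, 347.2, 49.1]
ee_rot: [[-0.561, 0.828, -0.005], [0.828, 0.561, -0.002], [0.001, -0.005, -1.0]]
wrist_force: [0.8, -0.6, 1.0]
opening: 0.6
t 9.0 phase 148.5 rad 79.9 tipz 35.1 yawerr 0.0 F [ 0.8 -0.6  1. ]
[[0.0046, -0.0, 0.0006, 0, 0, np.float64(-3.2), -1], [0.0092, -0.0004, 0.0014, 0, 0, np.float64(-6.5), -1], [0.0137, -0.0011, 0.0021, 0, 0, np.float64(-9.8), -1], [0.0182, -0.002, 0.0021, 0, 0, np.float64(-13.1), -1], [0.0226, -0.0031, 0.0022, 0, 0, np.float64(-16.3), -1]]
```

```bash
python3 -m pendant '[[0.0046,0,0.0006,0,0,-3.2,-1],[0.0092,-0.0004,0.0014,0,0,-6.5,-1],[0.0137,-0.0011,0.0022,0,0,-9.8,-1],[0.0182,-0.002,0.0023,0,0,-13.1,-1],[0.0226,-0.0031,0.0023,0,0,-16.3,-1]]'; python3 -m pendant '[[0.004,-0.0002,0,0,0,-3,-1],[0.004,-0.0002,0,0,0,-3,-1]]'
python3 - <<'E'
from h import *
cv2.imwrite('pics/w6.png',np.hstack([r.get_image('wrist')[:,150:490],cv2.resize(r.get_image('top')[140:250,200:326],(458,400),interpolation=cv2.INTER_CUBIC)]))
E
python3 nxt.py 168
```

```text
clock: 9.5
ee_pos: [573.8, 364.2, 46.6]
ee_rot: [[-0.771, 0.637, -0.005], [0.637, 0.771, -0.002], [0.003, -0.005, -1.0]]
wrist_force: [0.2, 0.2, -0.5]
opening: 0.5
clock: 9.7
ee_pos: [570.1, 366.8, 46.5]
ee_rot: [[-0.803, 0.596, -0.005], [0.596, 0.803, -0.002], [0.003, -0.004, -1.0]]
wrist_force: [0.6, 0.8, -0.0]
opening: 0.4
t 9.8 phase 168.1 rad 79.7 tipz 32.5 yawerr -0.3 F [-0.   0.2  0.2]
[[-0.0001, 0.0003, -0.0005, 0, 0, np.float64(-0.3), -1]]
```

View pics/w6.png

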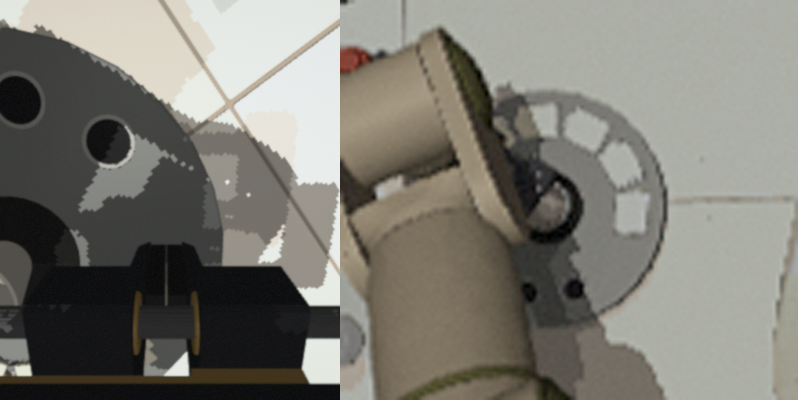

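The top view shows lids 1 to 4 lying flat and the carousel in place, with lid 5 under the gripper. I'll lift straight up and then shift to look at the whole row.

```bash
python3 -m pendant '[[0.001,0,-0.02,0,0,0,-1],[0.001,0,-0.05,0,0,0,-1],[0.001,0,-0.09,0,0,0,-1],[0.001,0,-0.13,0,0,0,-1],[0.001,0,-0.16,0,0,0,-1]]'; python3 -m pendant '[[-0.03,-0.02,0,0,0,0,-1],[-0.06,-0.04,0,0,0,0,-1],[-0.09,-0.06,0,0,0,0,-1],[-0.13,-0.08,0,0,0,0,-1],[-0.13,-0.08,0,0,0,0,-1]]'
python3 - <<'E'
from fit import *
s=r.sense(); im=r.get_image('wrist'); c=np.array([523.2,302.4]); out=cv2.resize(im,None,fx=1.25,fy=1.25,interpolation=cv2.INTER_CUBIC)
for L in model(c,np.radians(-29.3)): cv2.polylines(out,[(proj('wrist',L,s)*1.25).astype(int)],True,(0,0,255),1)
cv2.imwrite('pics/w7.png',out); print(circ('wrist',s)[:3])
E
```

```text
clock: 10.3
ee_pos: [570.8, 367.3, 209.2]
ee_rot: [[-0.8, 0.6, -0.003], [0.6, 0.8, -0.001], [0.002, -0.002, -1.0]]
wrist_force: [-0.4, -0.5, -1.3]
opening: 0.3
clock: 10.8
ee_pos: [628.9, 220.5, 208.8]
ee_rot: [[-0.796, 0.606, -0.003], [0.606, 0.796, -0.002], [0.001, -0.003, -1.0]]
wrist_force: [0.0, 1.1, -0.6]
opening: 0.8Traceback (most recent call last):
  File "<stdin>", line 4, in <module>
  File "fit.py", line 4, in circ
    m=max(r.silhouettes('carousel',cam),key=lambda d:d['confidence'])['pixels'].astype(np.uint8)
      ~~~^^^^^^^^^^^^^^^^^^^^^^^^^^^^^^^^^^^^^^^^^^^^^^^^^^^^^^^^^^^^
ValueError: max() iterable argument is empty
```

View pics/w7.png

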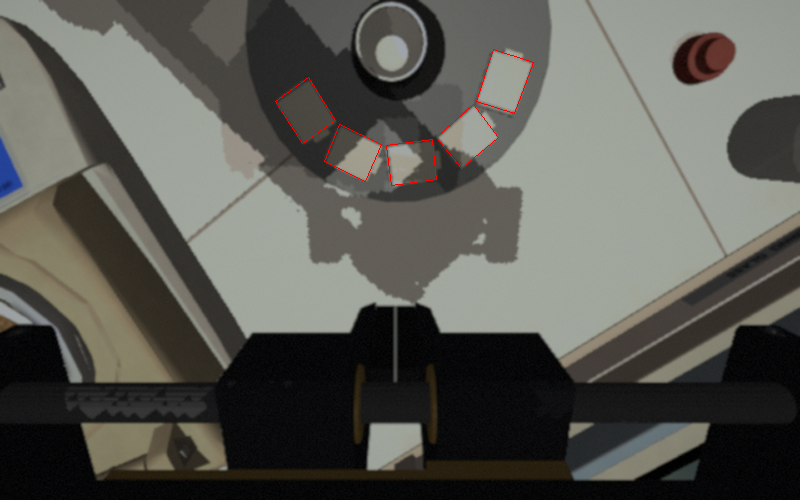

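All five lids match the closed-lid outlines, lid 1 at (305,110) through lid 5 at (505,80), and the carousel has not moved. I'll zoom in once to be sure none is slightly ajar.

Run:
```python
from fit import *
s=r.sense(); im=r.get_image('wrist')[0:170,190:450]; im=np.clip(im.astype(float)*1.6,0,255).astype(np.uint8)
cv2.imwrite('pics/w8.png',cv2.resize(im,None,fx=3,fy=3,interpolation=cv2.INTER_CUBIC)); print(s['wrist_force'],s['clock'])
```

```text
[ 0.53888996  0.49942317 -0.24983624] 10.9
```

View pics/w8.png

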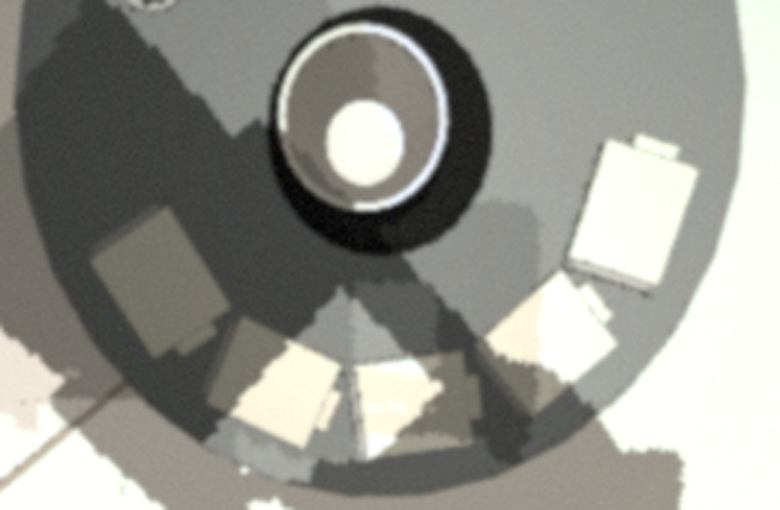

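All five lids lie flat with their tabs down, and the crucible stands upright at (365,115). The arm is clear and still, so I'll hand in.

```bash
python3 -c "
from plant import r
print(r.close_job())"
```

```text
the job is handed in; nothing more can be done
None
```

I closed all five lids in one stroke with the shut fingertip along the 80 mm circle, going from lid 1's hinge past lid 5's free edge. I let the tip rise about 5 mm at each hinge and come down to about 33 mm at each free edge. After lid 5 I lifted straight up, moved clear and handed the job in at about 11 s.

- **Lids:** in the last two wrist pictures all five lids lie flat and match the closed-lid outlines from the first pose fit. This was judged by eye; the lid angles were not measured.
- **Carousel and crucible:** the carousel shows no visible shift and the crucible is upright in its middle. I did not recheck each of the other things at the end, but nothing suggested they were touched.
- **Force:** the wrist force read about 1 N or less in each component at the end of every stroke move. It was not sampled within the moves.
- **Checks that failed or disagreed:**
  - The final automatic refit of the carousel outline found nothing, so "not moved" rests on the outline overlay alone.
  - The early carousel fit from the top camera disagreed by about 5 mm and had a poor residual, so I used the wrist-camera fit instead.
  - Lid 1 could not be seen right after its stroke. Its closing was first seen at the end of the row.

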